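# Start a seven-minute cure on the UV curing box

### The arm

A 6-joint arm with a two-finger parallel gripper is mounted at the origin on the work surface. World frame = base frame: x ahead of the robot, y to its left, z up, the work surface at z = 0. Lengths are in m, angles in rad, forces in N, time in s.
With the tool pointing down it reaches from about 0.35 to 0.725 m from the base axis. Payload 6 kg.
Tool frame: the origin (TCP) lies at the very end of the fingers, on their centre line; the grasp point (between the pads) lies 19 mm behind it (ctrl.grasp_offset is the distance from the TCP to the grasp point, in m); z points along the fingers, y is the line along which they close (so a half turn about z gives the same grasp; the last joint's range is limited). The gripper opens to 85 mm and grips with 20 to 120 N. Pads are 22 mm wide; open, the fingers measure 114 mm over their backs; the gripper's body (76 mm by 85 mm) begins 54 mm behind the grasp point. The pads swing forward as they close: fully open they stand 13 mm farther back than shut.
Start: joints at [-0.893, 0.04, 0.085, 0, -1.615, -0.334], TCP at [0.202, -0.565, 0.231] pointing down, gripper open.
Joint ranges: [-2.56, 2.56], [-1.29, 2.01], [-1.08, 1.49], [-3.29, 1.98], [-2.81, -0.18], [-2.99, 2.99]. Speed limits (rad/s): [2.57, 2.57, 3.01, 3.14, 3.14, 3.14].

### API

Orientations are given as a 3x3 rotation matrix whose columns are the frame's x, y, z axes.
In Python, from station import ctrl, optics gives the robot as it stands. The module is installed in compiled form; this text tells all that it offers.
- The arm moves only by the tool send_rows, never from a script. Its argument "rows" is one flat list of numbers, 7 for each row, row after row: the turn, a rotation vector about the tool's x, y, z in degrees, then the shift along the tool's x, y, z in cm, then the finger opening in cm, from 0 to 8.54. A call has 1 to 5 rows; each row is the pose to reach, as a shift and turn from the pose commanded when the call began, along the tool's axes at that moment; what a row does not reach only later rows make up. A row lasts 1/12 s, in which the tool goes at most 41.7 mm and 7.16 degrees, less where a joint would pass 70% of its speed; a pose out of reach is approached as far as the arm can. A call with a gripper value outside its range is refused whole. The fingers move at their own pace and stop on an object; "squeeze" is the grip in N (left out, the last holds). Time passes only in rows, so rows that repeat a pose let the fingers close. It gives the time, the measured TCP pose, the force, the opening and the grip force at its end, in the units of the state.
- ctrl.sense(): the state, without advancing time (a new reading comes with each control period).
- optics.get_image(name): name is "scene" or "top"; returns (picture, depth): 480x640x3 uint8, red, green, blue; 480x640 float32, m along the optical axis (not along the pixel's ray), 0 where there is no reading.
- optics.camera_model(name): a dict with "fx", "fy", "cx", "cy" (pixels), "rvec" (rotation vector, rad) and "tvec" (3), from world to camera coordinates, as OpenCV has them. Camera axes: x right, y down, z forward; pixel columns grow to the right and rows downward; lengths in m; the calibration is good to about 2 mm. A picture is of the moment at which its call begins. camera_model takes no time and is no camera call.
- ctrl.close_job(): hands the job in; it is judged then, once.
The state is a dict: "time_s": time; "qpos": joint angles; "dq": joint speeds; "joint_torque": joint torques, N m; "ee_pos": TCP position; "tool_rot": TCP orientation; "wrist_force": force on the tool from outside, world axes, zero at the start; "wrist_torque": the same for the moment, N m; "finger_gap": opening from 0.0 (shut) to 1.0 (fully open); "finger_force": force on a finger pad.
Only numpy, scipy, OpenCV 4.12 (cv2) and the standard library are available. Lean on these libraries where they do the work, as an engineer would, in place of code of your own. Each camera call takes 0.05 s, during which the arm holds its last target. There are 200 camera calls.

### The job

The bonded part is in the curing box's tray and needs seven minutes under the lamps. Push the tray gently all the way home first, because the lamps light as soon as the timer leaves zero; then wind the clockwork timer clockwise past its top (10) mark until you just feel it come up against its end stop, without straining it, and turn it back to 7 minutes. Let go, and leave the lamp-power knob and the other things on the bench as they are.

Things in the scene. Friction and masses are not known exactly. Their poses are not given: they have to be found in the camera images.
- curing_box: (all sizes in mm) white sheet-metal UV curing box fixed on the bench, 240 deep (x) x 300 wide (y) x 100 high; origin at the centre of its underside, x points to its back; the tray front is on its -x side. Flat deck at z = 100 with the controls along its front half: the timer, the lamp-power knob and a black rocker switch at (-58, -115), 8 high
- cure_tray (a joint): opening of the drawer tray in m: 0 = fully home against its rigid stop, grows as the tray comes out towards the box's -x; starts 0.04 to 0.08 open; slides with about 2 N of friction, stays where it is left, no catch
- tray_handle (a point): middle of the tray's round bar handle (bar 10 thick, 130 long, level, along the box's y, 55 above the bench), 35 in front of the tray's front panel; the panel is 64 high, 14 thick, and moves with the tray; box and tray have the same y axis
- timer_dial: the timer's round aluminium dial plate, 88 across, 6 thick, on the deck at box (-60, 50); origin at the centre of its underside, 100 above the bench, axes as the box's. Eleven black minute marks 10 degrees apart fan over its far side: 0 at 50 degrees left (+y) of its +x axis, 5 at +x, 10 (top mark) at 50 degrees right; 0, 5 and 10 are longer. A dot left of 0 is off. Hides the end stop
- timer_knob: the timer's black knob: a round skirt 46 across, 6 high, with an upright bar grip over it, 42 long, 14 thick, its top 35 above the origin and 142 above the bench. Origin on the turning axis at the skirt's underside, z up, x along the bar towards the pointer (white line and nose)
- timer_angle (a joint): timer angle in rad, clockwise from above positive: 0 at the 0 mark, 0.1745 a minute, 1.222 = 7 min, 1.745 = top mark; starts at -0.2 to 0. Turns with 0.07 N m friction plus a weak spring (0.012 N m/rad), stays where left (run-down too slow to see). End stop 0.12 to 0.54 past the top mark, unlike each time; torque there rises about 0.05 N m per 0.01 rad
- glue_bottle: bystander: small amber glue bottle, 32 across, 75 high, standing on the deck behind the timer; origin at its base
- tape_roll: bystander: roll of brown tape, 90 across, 45 high, lying flat
- label_roll: bystander: roll of white labels, 104 across, 55 high, lying flat
- screw_tray: bystander: grey open tray with three compartments, 120 x 180 x 40
- small_carton: bystander: closed cardboard carton, 110 x 160 x 60
- screwdriver: bystander: screwdriver with a black handle, 190 long, lying
- disk_drive: bystander: disk drive, a flat metal block 100 x 147 x 26
- timer_stop_feel (a point): point on the turning axis level with the hidden end stop, 103 above the bench; a torque of 0.04 N m or more on the stop (beyond what turning takes) held for a moment is a felt stop; 0.27 N m on it strains the clockwork and is too much, so creep up in small turns and read the torque
- power_mark (a point): end of the white line on the lamp-power knob, a plain round black knob 29 across and 16 high on the deck, axis at box (-60, -55); the point lies 13 from the axis on the top face; leave it alone

How it is judged:
On the way, in this order (a step that is already met when the one before it is completed fails the run):
1. the tray is fully home (within 3 mm) (value of joint cure_tray below 0.003 m), for 0.2 s.
2. with the tray home, the timer is past its top mark and felt against its end stop (more than 2 N between knob and stop, 18 mm from the axis) (value of joint cure_tray below 0.003 m and value of joint timer_angle above 1.8 rad and contact force between timer_knob and timer_dial above 2 N), for 0.05 s.
At the end, for the whole second after the job is handed in: the timer stands at 7 minutes to within half a minute (1.222 +- 0.087 rad) and the tray is home to within 3 mm, everything released (value of joint timer_angle between 1.135 and 1.309 rad and value of joint cure_tray below 0.003 m); the robot touches nothing.
It fails at once if the timer is turned past its first minute while the tray is not home (lamps lit with the tray open) (value of joint cure_tray above 0.006 m and value of joint timer_angle above 0.175 rad).
It fails at once if the timer is strained against its end stop (more than 15 N between knob and stop, 0.27 N m) (contact force between timer_knob and timer_dial above 15 N).
It fails at once if the tray is slammed (faster than 0.3 m/s) (velocity of joint cure_tray below -0.3 m/s).
It fails at once if the lamp-power knob is turned (its mark shifted by more than 4 mm) (distance of power_mark from where it was at the start of the episode above 0.004 m).
It fails at once if a bystander is shifted by more than 20 mm or upset (distance of any of glue_bottle, tape_roll, label_roll, screw_tray, small_carton, screwdriver, disk_drive from where it was at the start of the episode above 0.02 m or angle between glue_bottle's own z axis and vertical above 0.5 rad).
It also fails if it takes over 72 s, if anything falls off the work surface, if the arm or the gripper's body presses on something with over 40 N, if the wrist force passes 120 N, or if a joint passes its speed limit or range.

## Working session

There is one attempt and no reset: what is moved stays moved. The work goes in short steps, Python scripts to look and compute and a tool call to move; the robot and the scene stay as the last step left them, time stands still between calls to the robot, and variables do not carry over. Pictures are saved under pics/ and viewed, at most 10 in all, crops included, and the job is handed in when it is done.

Besides the shell and the picture viewer there is one more tool, called after "Call:" in YAML: its name, and indented under it one key for each argument. send_rows: Moves the arm, as the interface text tells. Its arguments: {"type":"object","properties":{"rows":{"type":"array","items":{"type":"number"}},"squeeze":{"type":"number"}},"required":["rows"]}

```bash
mkdir -p pics
cat > h.py <<'E'
import numpy as np, cv2
from station import ctrl, optics
def cam(n):
    m=optics.camera_model(n);K=np.array([[m['fx'],0,m['cx']],[0,m['fy'],m['cy']],[0,0,1.]])
    R=cv2.Rodrigues(np.array(m['rvec'],float))[0];return K,R,np.array(m['tvec'],float).ravel()
def cloud(n,d):
    K,R,t=cam(n);v,u=np.mgrid[:480,:640]
    P=np.stack([(u-K[0,2])/K[0,0]*d,(v-K[1,2])/K[1,1]*d,d],-1)
    return (P-t)@R
def atz(n,u,v,z):
    K,R,t=cam(n);r=R.T@np.linalg.inv(K)@[u,v,1];c=-R.T@t;return c+r*(z-c[2])/r[2]
def proj(n,p):
    K,R,t=cam(n);q=K@(R@np.asarray(p)+t);return q[:2]/q[2]
def shot(n,f):
    im,d=optics.get_image(n);cv2.imwrite(f'pics/{f}.png',im[:,:,::-1]);np.save(f'pics/{f}.npy',d);return im,d
E
python3 - <<'E'
from h import *
for n in('top','scene'):
    shot(n,n+'0');K,R,t=cam(n);print(n,K[0,0],-R.T@t,R[2])
s=ctrl.sense();print(s['ee_pos'],s['tool_rot'],ctrl.grasp_offset)
E
```

```text
top 581.6236562598315 [ 0.27722303 -0.02750971  1.43933764] [ 0.19811407  0.00265966 -0.98017536]
scene 490.68791518951866 [1.18386283 0.34520545 0.89397671] [-0.59156884 -0.34457449 -0.72891339]
[ 0.20219434 -0.56459243  0.23040266] [[-9.41476714e-01 -3.37077443e-01 -6.28824154e-04]
 [-3.37078011e-01  9.41475636e-01  1.42875677e-03]
 [ 1.10420943e-04  1.55710402e-03 -9.99998782e-01]] 0.0187
```

View pics/top0.png

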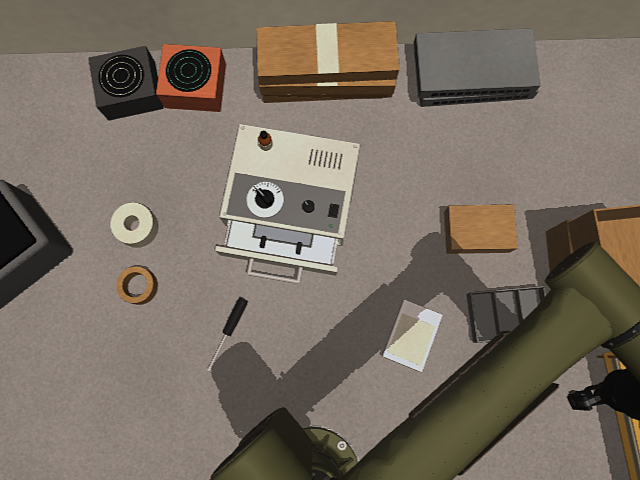

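View pics/scene0.png

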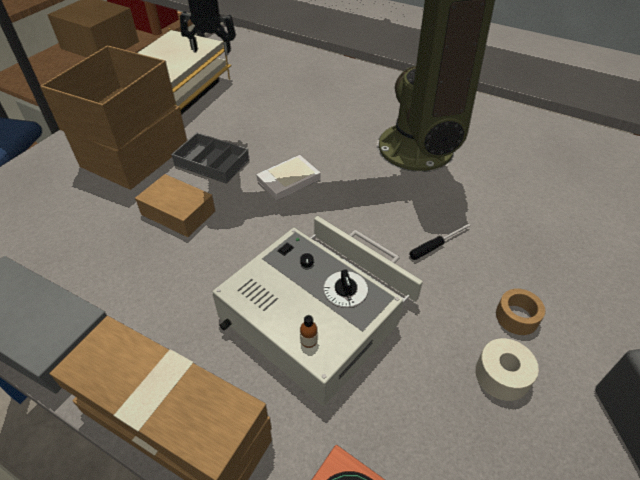

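The top view shows the box (deck corners about (240,125), (358,147), (222,215), (342,238)), with its tray open towards the robot. The dial is near (264,199) with the pointer to the upper left, the handle near (273,271), and the glue bottle at (264,139).

Run:
```python
from h import *
d=np.load('pics/top0.npy');P=cloud('top',d);im=cv2.imread('pics/top0.png')
m=(abs(P[...,2]-.1)<.006);m[:,:200]=0;m[:,380:]=0;m[:100]=0;m[300:]=0
m=m.astype(np.uint8);n,l,s,c=cv2.connectedComponentsWithStats(m);k=1+s[1:,4].argmax()
Q=P[l==k][:,:2].astype(np.float32);r=cv2.minAreaRect(Q);print(r,cv2.boxPoints(r),P[l==k][:,2].mean())
# rect -> yaw
b=cv2.boxPoints(r);e=[(b[(i+1)%4]-b[i]) for i in range(4)]
x=max(e,key=lambda v:v[0]/np.linalg.norm(v));yaw=np.arctan2(x[1],x[0]);C=np.array(r[0])
R=np.array([[np.cos(yaw),-np.sin(yaw)],[np.sin(yaw),np.cos(yaw)]]);print('yaw',np.degrees(yaw))
for nm,p,z in(('dial',(-.06,.05),.106),('power',(-.06,-.055),.116)):
    w=C+R@p;print(nm,w,proj('top',[*w,z]))
# handle: points z .045-.07 in front of box
L=(P[...,:2]-C)@R
m=(P[...,2]>.04)&(P[...,2]<.063)&(L[...,0]<-.17)&(L[...,0]>-.3)&(abs(L[...,1])<.07)
print('handle L',np.percentile(L[m],[2,50,98],axis=0),m.sum())
m=(P[...,2]>.045)&(P[...,2]<.1)&(L[...,0]<-.15)&(L[...,0]>-.3)&(abs(L[...,1])<.15)
print(np.histogram(L[m][:,0],20), P[m][:,2].max())
g=(P[...,2]>.13)&(abs(L[...,0])<.12)&(abs(L[...,1])<.15)
print('high',[(np.round(v,3)) for v in np.c_[L[g],P[g][:,2]][::6]])
M=cv2.resize(im[170:230,225:345],(800,400),interpolation=cv2.INTER_CUBIC);cv2.imwrite('pics/c1.png',M)
```

```text
((0.6937890648841858, 0.03429710865020752), (0.3004817068576813, 0.24184581637382507), 78.59117889404297) [[ 0.54553664 -0.08905554]
 [ 0.78260374 -0.13689464]
 [ 0.8420415   0.15764976]
 [ 0.6049744   0.20548886]] 0.1006816397746182
yaw -11.408822
dial [0.64486504 0.09517764] [264.90291558 199.08317843]
power [ 0.62409517 -0.00774763] [308.35634788 205.46597371]
handle L [[-0.23803398 -0.06452481]
 [-0.22931788 -0.00316501]
 [-0.19759006  0.0632824 ]] 370
(array([ 97,  96,  37,  14,  15,  17,  15,  13,  16, 407, 232, 219,  87,
         0,   0,   0,   0,   1,   1,   3]), array([-0.23843696, -0.23408957, -0.22974219, -0.2253948 , -0.22104742,
       -0.21670003, -0.21235265, -0.20800526, -0.20365787, -0.19931049,
       -0.1949631 , -0.19061572, -0.18626833, -0.18192094, -0.17757356,
       -0.17322617, -0.16887879, -0.1645314 , -0.16018401, -0.15583663,
       -0.15148924])) 0.08942862694586519
high [array([0.081, 0.078, 0.174]), array([0.078, 0.075, 0.177]), array([0.077, 0.077, 0.173]), array([0.089, 0.068, 0.147]), array([0.074, 0.07 , 0.176]), array([0.071, 0.078, 0.174]), array(
[... 640 characters left out ...]
074, 0.144]), array([0.064, 0.062, 0.135]), array([0.06 , 0.065, 0.138]), array([-0.047,  0.063,  0.14 ]), array([-0.049,  0.061,  0.14 ]), array([-0.052,  0.06 ,  0.143]), array([-0.055,  0.062,  0.141]), array([-0.056,  0.067,  0.135]), array([-0.056,  0.052,  0.144]), array([-0.058,  0.056,  0.141]), array([-0.061,  0.061,  0.137]), array([-0.059,  0.047,  0.14 ]), array([-0.062,  0.051,  0.141]), array([-0.064,  0.055,  0.136]), array([-0.064,  0.041,  0.143]), array([-0.066,  0.045,  0.14 ]), array([-0.068,  0.05 ,  0.134]), array([-0.066,  0.036,  0.138]), array([-0.071,  0.042,  0.142]), array([-0.073,  0.044,  0.139]), array([-0.069,  0.031,  0.132]), array([-0.071,  0.031,  0.132])]
```

View pics/c1.png

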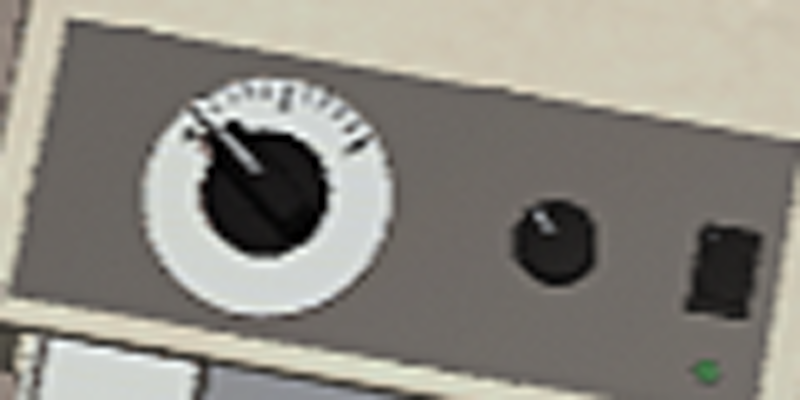

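The crop shows the dial centred near (268,197), matching the fitted box pose. The pointer is at about the 0 mark. Now I'll move to in front of the handle.

Call:
send_rows:
  rows: [0, 0, 0, -2.5, 3.2, 0, 0, 0, 0, 0, -5, 6.4, 0, 0, 0, 0, 0, -7.5, 9.5, 0, 0, 0, 0, 0, -10, 12.7, 0, 0, 0, 0, 0, -12.5, 15.8, 0, 0]
  squeeze: 40

```text
time_s: 0.52
ee_pos: [0.2666, -0.3723, 0.2306]
tool_rot: [[-0.942, -0.336, -0.0], [-0.336, 0.942, 0.001], [0.0, 0.001, -1.0]]
wrist_force: [2.1, 1.0, 0.1]
finger_gap: 0.296
finger_force: 0.0
```

Call:
send_rows:
  rows: [0, 0, 0, -2.5, 3.2, 0, 0, 0, 0, 0, -5, 6.4, 0, 0, 0, 0, 0, -7.5, 9.5, 0, 0, 0, 0, 0, -10, 12.7, 0, 0, 0, 0, 0, -12.5, 15.8, 0, 0]

```text
time_s: 0.93
ee_pos: [0.3309, -0.1813, 0.2312]
tool_rot: [[-0.942, -0.337, 0.001], [-0.337, 0.942, 0.0], [-0.001, 0.0, -1.0]]
wrist_force: [1.8, 0.0, 0.3]
finger_gap: 0.003
finger_force: 0.0
```

Call:
send_rows:
  rows: [0, 0, 0, -2.5, 3.2, 0, 0, 0, 0, 0, -5, 6.4, 0, 0, 0, 0, 0, -7.5, 9.5, 0, 0, 0, 0, 0, -10, 12.7, 0, 0, 0, 0, 0, -12.5, 15.8, 0, 0]

```text
time_s: 1.35
ee_pos: [0.3954, 0.0101, 0.2314]
tool_rot: [[-0.941, -0.338, 0.001], [-0.338, 0.941, 0.001], [-0.001, 0.001, -1.0]]
wrist_force: [1.5, -0.6, -0.6]
finger_gap: -0.002
finger_force: 0.0
```

Call:
send_rows:
  rows: [0, 0, 0, -2.5, 3.2, 0, 0, 0, 0, 0, -5.4, 6.6, 0, 0, 0, 0, -7, -5.4, 6.6, 0, 0, 0, 0, -14, -5.4, 6.6, 0, 0, 0, 0, -20, -5.4, 6.6, 0, 0]

```text
time_s: 1.77
ee_pos: [0.424, 0.089, 0.2305]
tool_rot: [[-0.764, -0.645, -0.002], [-0.645, 0.764, -0.001], [0.002, 0.0, -1.0]]
wrist_force: [-0.4, -2.0, 0.4]
finger_gap: -0.0
finger_force: 0.0
```

Call:
send_rows:
  rows: [0, 0, -6.5, 0, 0, 0, 0, 0, 0, -13, 0, 0, 0, 0, 0, 0, -19.5, 0, 0, 0, 0, 0, 0, -26, 0, 0, 0, 0, 0, 0, -32, 0, 0, 0, 0]

```text
time_s: 2.18
ee_pos: [0.4239, 0.0881, 0.2309]
tool_rot: [[-0.309, -0.951, -0.001], [-0.951, 0.309, -0.0], [0.0, 0.001, -1.0]]
wrist_force: [0.9, 0.8, 0.3]
finger_gap: 0.002
finger_force: 0.0
```

Call:
send_rows:
  rows: [0, 0, -6.5, 0, 0, 0, 0, 0, 0, -13, 0, 0, 0, 0, 0, 0, -19.5, 0, 0, 0, 0, 0, 0, -26, 0, 0, 0, 0, 0, 0, -32, 0, 0, 0, 0]

```text
time_s: 2.6
ee_pos: [0.4239, 0.0881, 0.2309]
tool_rot: [[0.242, -0.97, -0.001], [-0.97, -0.242, -0.0], [-0.0, 0.001, -1.0]]
wrist_force: [-0.1, 0.7, -0.6]
finger_gap: -0.005
finger_force: 0.0
```

Call:
send_rows:
  rows: [0, 0, -6.5, 0, 0, 2, 0, 0, 0, -13, 0, 0, 4, 0, 0, 0, -19.5, 0, 0, 6, 0, 0, 0, -26, 0, 0, 7, 0, 0, 0, -32, 0, 0, 8, 0]

```text
time_s: 3.02
ee_pos: [0.4235, 0.0879, 0.1497]
tool_rot: [[0.72, -0.694, -0.002], [-0.694, -0.72, -0.001], [-0.001, 0.002, -1.0]]
wrist_force: [1.6, 0.2, 0.4]
finger_gap: -0.001
finger_force: 0.0
```

Call:
send_rows:
  rows: [0, 0, -6.5, 0, 0, 2, 0, 0, 0, -13, 0, 0, 4, 0, 0, 0, -19.5, 0, 0, 7, 0, 0, 0, -26, 0, 0, 9, 0, 0, 0, -32.4, 0, 0, 11, 0]

```text
time_s: 3.43
ee_pos: [0.4234, 0.0878, 0.0395]
tool_rot: [[0.98, -0.201, -0.001], [-0.201, -0.98, -0.0], [-0.001, 0.001, -1.0]]
wrist_force: [0.3, -0.2, -0.5]
finger_gap: 0.003
finger_force: 0.0
```

Call:
send_rows:
  rows: [0, 0, 0, 1, 0, 0, 0, 0, 0, 0, 2, 0, 0, 0, 0, 0, 0, 2.8, 0, 0, 0, 0, 0, 0, 3.6, 0, 0, 0, 0, 0, 0, 4.4, 0, 0, 0]

```text
time_s: 3.85
ee_pos: [0.4669, 0.0788, 0.0405]
tool_rot: [[0.978, -0.207, -0.002], [-0.207, -0.978, -0.0], [-0.002, 0.001, -1.0]]
wrist_force: [-2.8, 0.8, -2.1]
finger_gap: 0.001
finger_force: 1.3
```

Call:
send_rows:
  rows: [0, 0, 0, 0.6, 0, 0, 0, 0, 0, 0, 1.2, 0, 0, 0, 0, 0, 0, 1.8, 0, 0, 0, 0, 0, 0, 2.4, 0, 0, 0, 0, 0, 0, 3, 0, 0, 0]

```text
time_s: 4.27
ee_pos: [0.497, 0.0728, 0.0412]
tool_rot: [[0.978, -0.206, -0.0], [-0.206, -0.978, 0.0], [-0.0, -0.0, -1.0]]
wrist_force: [-2.3, 0.5, -2.5]
finger_gap: -0.004
finger_force: 1.2
```

Call:
send_rows:
  rows: [0, 0, 0, 0.2, 0, 0, 0, 0, 0, 0, 0.4, 0, 0, 0, 0, 0, 0, 0.6, 0, 0, 0, 0, 0, 0, 0.8, 0, 0, 0, 0, 0, 0, 1, 0, 0, 0]

```text
time_s: 4.68
ee_pos: [0.5065, 0.0709, 0.0414]
tool_rot: [[0.979, -0.206, 0.0], [-0.206, -0.979, 0.0], [0.0, -0.0, -1.0]]
wrist_force: [-1.7, 1.1, -1.7]
finger_gap: 0.001
finger_force: 1.1
```

Call:
send_rows:
  rows: [0, 0, 0, 0.1, 0, 0, 0, 0, 0, 0, 0.2, 0, 0, 0, 0, 0, 0, 0.3, 0, 0, 0, 0, 0, 0, 0.4, 0, 0, 0, 0, 0, 0, 0.5, 0, 0, 0]

```text
time_s: 5.1
ee_pos: [0.5096, 0.0701, 0.0413]
tool_rot: [[0.979, -0.206, -0.004], [-0.206, -0.979, 0.0], [-0.004, 0.0, -1.0]]
wrist_force: [-16.2, 5.3, 7.3]
finger_gap: 0.0
finger_force: 8.3
```

Call:
send_rows:
  rows: [0, 0, 0, 0.1, 0, 0, 0, 0, 0, 0, 0.1, 0, 0, 0, 0, 0, 0, -1, 0, 0, 0, 0, 0, 0, -3, 0, 0, 0, 0, 0, 0, -5, 0, 0, 0]

```text
time_s: 5.52
ee_pos: [0.4626, 0.0801, 0.0418]
tool_rot: [[0.978, -0.207, 0.002], [-0.207, -0.978, 0.0], [0.002, -0.0, -1.0]]
wrist_force: [0.1, 1.4, 0.8]
finger_gap: -0.001
finger_force: 0.0
```

Call:
send_rows:
  rows: [0, 0, 0, 0, 0, -4, 4, 0, 0, 0, 0, 0, -8, 5, 0, 0, 0, 0, 0, -12, 6, 0, 0, 0, 0, 0, -15.5, 6, 0, 0, 0, 0, 0, -15.5, 6]

```text
time_s: 5.93
ee_pos: [0.4657, 0.0804, 0.2059]
tool_rot: [[0.978, -0.206, 0.014], [-0.206, -0.978, 0.004], [0.013, -0.007, -1.0]]
wrist_force: [0.2, 0.1, 1.1]
finger_gap: 0.694
finger_force: 0.0
```

Run:
```python
from h import *
shot('top','top1')
d=np.load('pics/top1.npy');P=cloud('top',d);C=np.array([.6938,.0343]);y=np.radians(-11.55)
R=np.array([[np.cos(y),-np.sin(y)],[np.sin(y),np.cos(y)]]);L=(P[...,:2]-C)@R
m=(P[...,2]>.045)&(P[...,2]<.095)&(L[...,0]<-.11)&(L[...,0]>-.3)&(abs(L[...,1])<.15)
print(np.histogram(L[m][:,0],np.arange(-.2,-.1,.005)))
im=cv2.imread('pics/top1.png')
g=(P[...,2]>.128)&(P[...,2]<.15)&(np.hypot(L[...,0]+.06,L[...,1]-.05)<.03)
q=P[g][:,:2];mu=q.mean(0);w,V=np.linalg.eigh(np.cov((q-mu).T));print('bar c',mu,'deg',np.degrees(np.arctan(V[1,1]/V[0,1])),g.sum())
h,wd=480,640
S=cv2.resize(im[150:290,200:370],(728,600),interpolation=cv2.INTER_CUBIC);cv2.imwrite('pics/c2.png',S)
# dial centre: bright disk
hsv=cv2.cvtColor(im,cv2.COLOR_BGR2HSV);mm=((hsv[...,1]<25)&(hsv[...,2]>190)).astype(np.uint8)
a=np.zeros_like(mm);a[175:224,240:290]=mm[175:224,240:290];c,_=cv2.findContours(a,0,1);c=max(c,key=cv2.contourArea)
e=cv2.fitEllipse(cv2.convexHull(c));print(e,atz('top',*e[0],.106))
s=ctrl.sense();print(s['ee_pos'],s['qpos'],s['finger_gap'])
```

```text
(array([  0,   0,   0,   0,   1,  43,  38,  11,  11,   6,   9,   8,  32,
       238, 124, 102,  47,   8,   0]), array([-0.2  , -0.195, -0.19 , -0.185, -0.18 , -0.175, -0.17 , -0.165,
       -0.16 , -0.155, -0.15 , -0.145, -0.14 , -0.135, -0.13 , -0.125,
       -0.12 , -0.115, -0.11 , -0.105]))
bar c [0.64318042 0.09428544] deg 42.526628740032926 115
((267.8473205566406, 196.45668029785156), (26.97992706298828, 33.92976760864258), 138.26486206054688) [0.65114624 0.08814906 0.106     ]
[0.4646182  0.08066128 0.201805  ] [ 0.60356045 -0.32149101 -0.29460405  0.00229931 -1.58763852  0.75951401] 0.7009646294643544
```

View pics/c2.png

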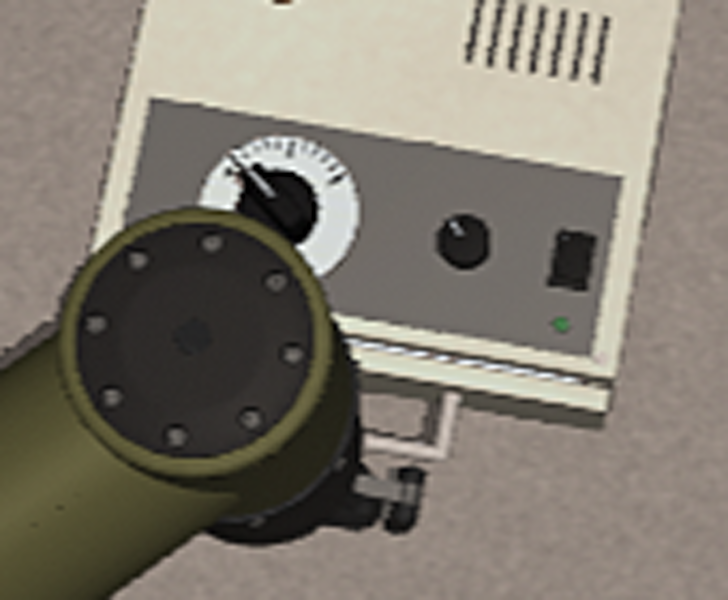

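The tray panel sits flush against the box front and the dial is unchanged. Next I move over the knob, centre about (0.644, 0.0946), with the bar at about 42.5° yaw.

Call:
send_rows:
  rows: [0, 0, 0, 3.8, -1.1, 0, 6, 0, 0, 0, 7.6, -2.2, 0, 6, 0, 0, 0, 11.4, -3.4, 0, 6, 0, 0, 0, 15.2, -4.5, 0, 6, 0, 0, 0, 17.3, -5.1, 0, 6]

```text
time_s: 6.4
ee_pos: [0.6449, 0.094, 0.1938]
tool_rot: [[0.978, -0.207, -0.001], [-0.207, -0.978, -0.001], [-0.001, 0.001, -1.0]]
wrist_force: [-0.6, 0.8, -0.2]
finger_gap: 0.7
finger_force: 0.0
```

Call:
send_rows:
  rows: [0, 0, -6.5, 0, 0, 0, 6, 0, 0, -13, 0, 0, 0, 6, 0, 0, -19.5, 0, 0, 0, 6, 0, 0, -26, 0, 0, 0, 6, 0, 0, -32, 0, 0, 0, 6]

```text
time_s: 6.82
ee_pos: [0.6424, 0.0941, 0.1953]
tool_rot: [[0.937, 0.349, -0.0], [0.349, -0.937, -0.001], [-0.0, 0.0, -1.0]]
wrist_force: [-0.1, 0.6, 0.2]
finger_gap: 0.705
finger_force: 0.0
```

Call:
send_rows:
  rows: [0, 0, -6.5, 0, 0, 0, 6, 0, 0, -13, 0, 0, 0, 6, 0, 0, -19.5, 0, 0, 0, 6, 0, 0, -22, 0, 0, 0, 6, 0, 0, -22, 0, 0, 0, 6]

```text
time_s: 7.23
ee_pos: [0.6423, 0.0942, 0.1956]
tool_rot: [[0.741, 0.671, -0.0], [0.671, -0.741, -0.0], [-0.0, 0.0, -1.0]]
wrist_force: [-0.0, -0.3, -0.3]
finger_gap: 0.704
finger_force: 0.0
```

Run:
```python
from h import *
shot('scene','s1')
im=cv2.imread('pics/s1.png');cv2.imwrite('pics/c3.png',cv2.resize(im[190:370,220:430],(700,600),interpolation=cv2.INTER_CUBIC))
s=ctrl.sense();T=s['tool_rot'];print(s['ee_pos'],np.array(s['qpos']).round(3),np.degrees(np.arctan2(T[1][0],T[0][0])),s['wrist_torque'])
```

```text
[0.64225696 0.09422061 0.19565102] [ 0.453  0.169  0.159  0.    -1.561  1.851] 42.02583561211404 [ 0.00304903 -0.01923726 -0.04577233]
```

View pics/c3.png

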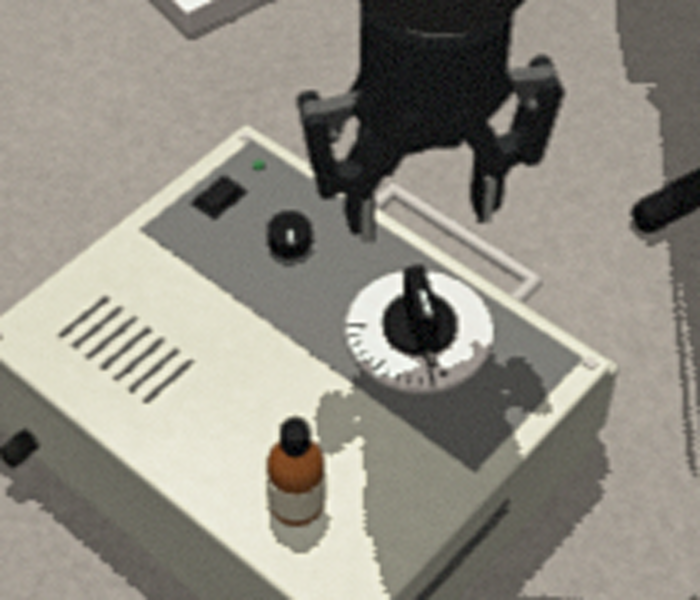

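The gripper is lined up over the bar, both fingers clear, and the tray is shut. Descending and gripping softly.

Call:
send_rows:
  rows: [0, 0, 0, 0.15, 0.08, 2, 6, 0, 0, 0, 0.15, 0.08, 4, 6, 0, 0, 0, 0.15, 0.08, 6, 6, 0, 0, 0, 0.15, 0.08, 7, 6, 0, 0, 0, 0.15, 0.08, 7.8, 6]

```text
time_s: 7.7
ee_pos: [0.6433, 0.0945, 0.1165]
tool_rot: [[0.743, 0.669, -0.002], [0.669, -0.743, -0.001], [-0.002, -0.001, -1.0]]
wrist_force: [-0.6, -0.1, -0.3]
finger_gap: 0.702
finger_force: 0.0
```

Call:
send_rows:
  rows: [0, 0, 0, 0, 0, 0, 6, 0, 0, 0, 0, 0, 0, 4, 0, 0, 0, 0, 0, 0, 3, 0, 0, 0, 0, 0, 0, 2, 0, 0, 0, 0, 0, 0, 1]
  squeeze: 25

```text
time_s: 8.12
ee_pos: [0.6429, 0.0965, 0.1199]
tool_rot: [[0.741, 0.671, -0.001], [0.671, -0.741, 0.003], [0.001, -0.003, -1.0]]
wrist_force: [-10.5, 8.2, 8.8]
finger_gap: 0.158
finger_force: 28.4
```

Call:
send_rows:
  rows: [0, 0, 0, 0, 0, 0, 1, 0, 0, 0, 0, 0, 0, 1, 0, 0, 0, 0, 0, 0, 1, 0, 0, 0, 0, 0, 0, 1]

```text
time_s: 8.45
ee_pos: [0.6428, 0.0965, 0.12]
tool_rot: [[0.741, 0.671, -0.001], [0.671, -0.741, 0.003], [0.001, -0.002, -1.0]]
wrist_force: [-8.3, 5.8, 6.4]
finger_gap: 0.153
finger_force: 28.2
```

```bash
cat > st.py <<'E'
from h import *
s=ctrl.sense();T=s['tool_rot'];print(s['time_s'],np.round(s['ee_pos'],4),'yaw',np.degrees(np.arctan2(T[1][0],T[0][0])).round(2),'F',np.round(s['wrist_force'],1),'M',np.round(s['wrist_torque'],3),'gap',round(s['finger_gap'],3),s['finger_force'],'q',np.round(s['qpos'],3),'tq',np.round(s['joint_torque'][5],3))
E
python3 st.py
```

```text
8.45 [0.6428 0.0965 0.12  ] yaw 42.17 F [-8.3  5.8  6.4] M [ 1.924  2.864 -0.033] gap 0.153 28.169988691806793 q [ 0.455  0.187  0.042 -0.003 -1.425  1.852] tq 0.058
```

Call:
send_rows:
  rows: [0, 0, 0, 0, -0.1, -0.1, 1, 0, 0, 0, 0, -0.2, -0.2, 1, 0, 0, 0, 0, -0.2, -0.2, 1, 0, 0, 0, 0, -0.2, -0.2, 1]

```text
time_s: 8.78
ee_pos: [0.6427, 0.0966, 0.1201]
tool_rot: [[0.742, 0.67, 0.0], [0.67, -0.742, 0.001], [0.001, -0.0, -1.0]]
wrist_force: [2.4, 3.3, -3.4]
finger_gap: 0.157
finger_force: 27.0
```

```bash
python3 st.py
```

```text
8.7833 [0.6427 0.0966 0.1201] yaw 42.1 F [ 2.4  3.3 -3.4] M [ 0.865 -0.896 -0.053] gap 0.157 27.00132966041565 q [ 4.560e-01  1.850e-01  4.000e-02 -1.000e-03 -1.424e+00  1.850e+00] tq 0.013
```

Call:
send_rows:
  rows: [0, 0, 6, 0, 0, 0, 1, 0, 0, 12, 0, 0, 0, 1, 0, 0, 18, 0, 0, 0, 1, 0, 0, 24, 0, 0, 0, 1, 0, 0, 30, 0, 0, 0, 1]

```text
time_s: 9.2
ee_pos: [0.6424, 0.097, 0.12]
tool_rot: [[0.979, 0.205, -0.0], [0.205, -0.979, 0.001], [0.0, -0.001, -1.0]]
wrist_force: [-0.2, 3.3, -2.2]
finger_gap: 0.157
finger_force: 27.1
```

```bash
python3 st.py
```

```text
9.2 [0.6424 0.097  0.12  ] yaw 11.83 F [-0.2  3.3 -2.2] M [ 1.261 -0.357  0.061] gap 0.157 27.06660747528076 q [ 4.560e-01  1.850e-01  4.000e-02 -1.000e-03 -1.425e+00  1.321e+00] tq 1.56
```

Call:
send_rows:
  rows: [0, 0, 6, 0, 0, 0, 1, 0, 0, 12, 0, 0, 0, 1, 0, 0, 18, 0, 0, 0, 1, 0, 0, 24, 0, 0, 0, 1, 0, 0, 30, 0, 0, 0, 1]

```text
time_s: 9.62
ee_pos: [0.6424, 0.0974, 0.1201]
tool_rot: [[0.95, -0.312, 0.0], [-0.312, -0.95, 0.002], [-0.001, -0.002, -1.0]]
wrist_force: [1.2, 5.2, -2.5]
finger_gap: 0.155
finger_force: 27.1
```

Call:
send_rows:
  rows: [0, 0, 6, 0, 0, 0, 1, 0, 0, 12, 0, 0, 0, 1, 0, 0, 18, 0, 0, 0, 1, 0, 0, 24, 0, 0, 0, 1, 0, 0, 30, 0, 0, 0, 1]

```text
time_s: 10.03
ee_pos: [0.6426, 0.0977, 0.1201]
tool_rot: [[0.667, -0.745, 0.001], [-0.745, -0.667, 0.002], [-0.001, -0.002, -1.0]]
wrist_force: [1.2, 5.7, -2.8]
finger_gap: 0.152
finger_force: 27.0
```

Call:
send_rows:
  rows: [0, 0, 3, 0, 0, 0, 1, 0, 0, 6, 0, 0, 0, 1, 0, 0, 9, 0, 0, 0, 1, 0, 0, 12, 0, 0, 0, 1, 0, 0, 12, 0, 0, 0, 1]

```text
time_s: 10.45
ee_pos: [0.6427, 0.0978, 0.1201]
tool_rot: [[0.5, -0.866, 0.001], [-0.866, -0.5, 0.003], [-0.002, -0.002, -1.0]]
wrist_force: [2.4, 5.0, -4.4]
finger_gap: 0.157
finger_force: 27.0
```

```bash
python3 st.py
```

```text
10.45 [0.6427 0.0978 0.1201] yaw -60.01 F [ 2.4  5.  -4.4] M [ 2.067 -0.733 -0.076] gap 0.157 27.02592372894287 q [ 0.457  0.185  0.04  -0.002 -1.424  0.067] tq -0.63
```

Call:
send_rows:
  rows: [0, 0, 0, -0.06, -0.09, 0.07, 1, 0, 0, 0, -0.06, -0.09, 0.07, 1]

```text
time_s: 10.62
ee_pos: [0.6428, 0.0979, 0.12]
tool_rot: [[0.502, -0.865, -0.0], [-0.865, -0.502, 0.001], [-0.001, -0.0, -1.0]]
wrist_force: [-2.6, 4.4, 0.8]
finger_gap: 0.159
finger_force: 27.6
```

```bash
cat > av.py <<'E'
from h import *
import sys
A=[];n=int(sys.argv[1])
for i in range(n):
    optics.get_image('top');s=ctrl.sense();T=s['tool_rot'];A.append([*s['wrist_force'],*s['wrist_torque'],s['joint_torque'][5],np.degrees(np.arctan2(T[1][0],T[0][0])),s['finger_gap'],s['time_s'],*s['ee_pos']])
A=np.array(A);print(A.mean(0).round(4));print('Mz',A[:,5].round(3),'tq6',A[:,6].round(3),'sd',A.std(0).round(3)[:6])
E
python3 av.py 6
```

```text
[-1.59140e+00  5.56920e+00  4.33000e-01  1.70470e+00  6.30900e-01
 -2.26000e-02  3.74000e-02 -5.98710e+01  1.56000e-01  1.07917e+01
  6.42800e-01  9.79000e-02  1.20000e-01]
Mz [-0.044 -0.043  0.011 -0.042  0.021 -0.037] tq6 [0.034 0.038 0.038 0.038 0.038 0.038] sd [0.638 0.505 0.562 0.019 0.04  0.027]
```

Call:
send_rows:
  rows: [0, 0, 1, 0, 0, 0, 1, 0, 0, 2, 0, 0, 0, 1, 0, 0, 3, 0, 0, 0, 1, 0, 0, 4, 0, 0, 0, 1]

```text
time_s: 11.25
ee_pos: [0.6428, 0.0979, 0.12]
tool_rot: [[0.44, -0.898, 0.0], [-0.898, -0.44, 0.001], [-0.001, -0.001, -1.0]]
wrist_force: [-0.0, 5.6, 1.1]
finger_gap: 0.157
finger_force: 27.5
```

```bash
python3 av.py 4
```

```text
[-1.53710e+00  5.27800e+00  4.66800e-01  1.72500e+00  5.36400e-01
 -4.08000e-02 -3.67000e-02 -6.39051e+01  1.57900e-01  1.13750e+01
  6.42800e-01  9.79000e-02  1.20000e-01]
Mz [ 0.046 -0.085 -0.052 -0.073] tq6 [-0.014 -0.161 -0.006  0.034] sd [0.403 0.378 0.24  0.028 0.012 0.052]
```

Call:
send_rows:
  rows: [0, 0, 1, 0, 0, 0, 1, 0, 0, 2, 0, 0, 0, 1]

```text
time_s: 11.62
ee_pos: [0.6428, 0.0979, 0.12]
tool_rot: [[0.408, -0.913, 0.0], [-0.913, -0.408, 0.001], [-0.001, -0.001, -1.0]]
wrist_force: [-0.4, 5.6, 0.2]
finger_gap: 0.155
finger_force: 27.5
```

```bash
python3 av.py 4
```

```text
[-9.42100e-01  5.08870e+00  4.85900e-01  1.75990e+00  5.29800e-01
 -2.37000e-02 -3.71000e-02 -6.59028e+01  1.57500e-01  1.17417e+01
  6.42800e-01  9.79000e-02  1.20000e-01]
Mz [ 0.008 -0.019 -0.057 -0.027] tq6 [-0.009 -0.164 -0.009  0.034] sd [0.299 0.52  0.61  0.033 0.013 0.023]
```

Call:
send_rows:
  rows: [0, 0, 0.5, 0, 0, 0, 1, 0, 0, 0.9, 0, 0, 0, 1, 0, 0, 0.9, 0, 0, 0, 1, 0, 0, 0.9, 0, 0, 0, 1]

```text
time_s: 12.15
ee_pos: [0.6429, 0.0979, 0.12]
tool_rot: [[0.395, -0.919, 0.0], [-0.919, -0.395, 0.001], [-0.001, -0.001, -1.0]]
wrist_force: [-2.1, 5.2, 0.5]
finger_gap: 0.15
finger_force: 27.6
```

```bash
python3 av.py 3
```

```text
[-1.62810e+00  5.24200e+00  2.57000e-01  1.74410e+00  4.91300e-01
  1.97000e-02 -2.75000e-02 -6.67648e+01  1.59000e-01  1.22500e+01
  6.42800e-01  9.79000e-02  1.20000e-01]
Mz [ 0.071  0.013 -0.024] tq6 [-0.029 -0.027 -0.027] sd [0.58  0.376 0.056 0.02  0.011 0.039]
```

Call:
send_rows:
  rows: [0, 0, 0.5, 0, 0, 0, 1, 0, 0, 0.9, 0, 0, 0, 1, 0, 0, 0.9, 0, 0, 0, 1, 0, 0, 0.9, 0, 0, 0, 1]

```text
time_s: 12.63
ee_pos: [0.6429, 0.0979, 0.12]
tool_rot: [[0.38, -0.925, 0.0], [-0.925, -0.38, 0.001], [-0.001, -0.001, -1.0]]
wrist_force: [-0.4, 5.9, 0.3]
finger_gap: 0.154
finger_force: 27.6
```

```bash
python3 av.py 3
```

```text
[-9.30600e-01  5.48570e+00  4.37800e-01  1.73110e+00  5.10700e-01
  4.10000e-02 -2.70000e-02 -6.76629e+01  1.57000e-01  1.27333e+01
  6.42900e-01  9.79000e-02  1.20000e-01]
Mz [0.017 0.068 0.038] tq6 [-0.028 -0.026 -0.026] sd [0.301 0.228 0.302 0.041 0.047 0.021]
```

Call:
send_rows:
  rows: [0, 0, 0.5, 0, 0, 0, 1, 0, 0, 0.9, 0, 0, 0, 1, 0, 0, 0.9, 0, 0, 0, 1, 0, 0, 0.9, 0, 0, 0, 1]

```text
time_s: 13.12
ee_pos: [0.6429, 0.0979, 0.12]
tool_rot: [[0.365, -0.931, 0.0], [-0.931, -0.365, 0.001], [-0.001, -0.001, -1.0]]
wrist_force: [-1.7, 5.2, 0.5]
finger_gap: 0.16
finger_force: 27.5
```

```bash
python3 av.py 2
```

```text
[-1.35950e+00  5.31270e+00  7.78000e-01  1.74160e+00  4.79900e-01
  3.95000e-02 -2.74000e-02 -6.85654e+01  1.57000e-01  1.31917e+01
  6.42900e-01  9.79000e-02  1.20000e-01]
Mz [0.054 0.025] tq6 [-0.028 -0.027] sd [0.281 0.24  0.092 0.021 0.025 0.015]
```

Call:
send_rows:
  rows: [0, 0, 0.5, 0, 0, 0, 1, 0, 0, 0.9, 0, 0, 0, 1, 0, 0, 0.9, 0, 0, 0, 1, 0, 0, 0.9, 0, 0, 0, 1]

```text
time_s: 13.55
ee_pos: [0.6429, 0.0979, 0.12]
tool_rot: [[0.351, -0.936, 0.0], [-0.936, -0.351, 0.001], [-0.001, -0.001, -1.0]]
wrist_force: [-1.1, 5.6, 0.0]
finger_gap: 0.155
finger_force: 27.5
```

```bash
python3 av.py 2
```

```text
[-1.28820e+00  4.96880e+00 -1.27400e-01  1.74220e+00  4.71900e-01
  5.19000e-02 -2.76000e-02 -6.94638e+01  1.58200e-01  1.36250e+01
  6.42900e-01  9.79000e-02  1.20000e-01]
Mz [0.027 0.076] tq6 [-0.028 -0.027] sd [0.157 0.127 0.599 0.017 0.006 0.024]
```

Call:
send_rows:
  rows: [0, 0, 0.5, 0, 0, 0, 1, 0, 0, 1, 0, 0, 0, 1, 0, 0, 1, 0, 0, 0, 1, 0, 0, 1, 0, 0, 0, 1]

```text
time_s: 13.98
ee_pos: [0.6429, 0.0979, 0.12]
tool_rot: [[0.334, -0.942, 0.0], [-0.942, -0.334, 0.001], [-0.001, -0.001, -1.0]]
wrist_force: [-1.6, 4.7, -0.0]
finger_gap: 0.157
finger_force: 27.5
```

```bash
python3 av.py 2
```

```text
[-9.45400e-01  4.81180e+00 -6.03000e-02  1.74420e+00  4.87600e-01
  3.79000e-02 -1.73000e-02 -7.04644e+01  1.55100e-01  1.40583e+01
  6.42900e-01  9.80000e-02  1.20000e-01]
Mz [0.034 0.042] tq6 [-0.018 -0.016] sd [0.327 0.182 0.306 0.001 0.003 0.004]
```

Call:
send_rows:
  rows: [0, 0, 0.5, 0, 0, 0, 1, 0, 0, 1, 0, 0, 0, 1, 0, 0, 1, 0, 0, 0, 1, 0, 0, 1, 0, 0, 0, 1]

```text
time_s: 14.42
ee_pos: [0.6429, 0.0979, 0.12]
tool_rot: [[0.318, -0.948, 0.0], [-0.948, -0.318, 0.001], [-0.001, -0.001, -1.0]]
wrist_force: [-0.3, 4.9, -0.9]
finger_gap: 0.156
finger_force: 27.5
```

```bash
python3 av.py 2
```

```text
[-5.23900e-01  5.28720e+00  4.76100e-01  1.74390e+00  4.09500e-01
  3.29000e-02 -1.77000e-02 -7.14667e+01  1.58500e-01  1.44917e+01
  6.42900e-01  9.79000e-02  1.20000e-01]
Mz [-0.007  0.073] tq6 [-0.019 -0.017] sd [0.07  0.107 0.12  0.024 0.04  0.04 ]
```

Call:
send_rows:
  rows: [0, 0, 0.5, 0, 0, 0, 1, 0, 0, 1, 0, 0, 0, 1, 0, 0, 1, 0, 0, 0, 1, 0, 0, 1, 0, 0, 0, 1]

```text
time_s: 14.85
ee_pos: [0.6429, 0.098, 0.12]
tool_rot: [[0.301, -0.954, 0.001], [-0.954, -0.301, 0.001], [-0.001, -0.001, -1.0]]
wrist_force: [-0.6, 5.3, -0.2]
finger_gap: 0.154
finger_force: 27.5
```

```bash
python3 av.py 2
```

```text
[-4.76500e-01  5.01150e+00  1.05600e-01  1.74510e+00  3.53200e-01
  1.79000e-02 -1.79000e-02 -7.24652e+01  1.56500e-01  1.49250e+01
  6.42900e-01  9.80000e-02  1.20000e-01]
Mz [0.035 0.001] tq6 [-0.019 -0.017] sd [0.091 0.567 0.289 0.018 0.033 0.017]
```

Call:
send_rows:
  rows: [0, 0, 0.5, 0, 0, 0, 1, 0, 0, 1, 0, 0, 0, 1, 0, 0, 1, 0, 0, 0, 1, 0, 0, 1, 0, 0, 0, 1]

```text
time_s: 15.28
ee_pos: [0.6429, 0.098, 0.12]
tool_rot: [[0.285, -0.959, 0.0], [-0.959, -0.285, 0.001], [-0.001, -0.001, -1.0]]
wrist_force: [-2.0, 5.3, 0.4]
finger_gap: 0.159
finger_force: 27.5
```

```bash
python3 av.py 2
```

```text
[-3.22200e-01  4.96910e+00  5.15000e-02  1.76270e+00  4.09200e-01
  6.00000e-03 -1.80000e-02 -7.34641e+01  1.57300e-01  1.53583e+01
  6.42900e-01  9.80000e-02  1.20000e-01]
Mz [-0.006  0.018] tq6 [-0.019 -0.017] sd [0.187 0.425 0.632 0.008 0.    0.012]
```

Call:
send_rows:
  rows: [0, 0, 0.5, 0, 0, 0, 1, 0, 0, 1, 0, 0, 0, 1, 0, 0, 1, 0, 0, 0, 1, 0, 0, 1, 0, 0, 0, 1]

```text
time_s: 15.72
ee_pos: [0.6429, 0.098, 0.12]
tool_rot: [[0.268, -0.963, 0.001], [-0.963, -0.268, 0.001], [-0.001, -0.001, -1.0]]
wrist_force: [-0.3, 5.5, 0.6]
finger_gap: 0.156
finger_force: 27.5
```

```bash
python3 av.py 2
```

```text
[-1.31590e+00  4.88560e+00  2.36200e-01  1.76690e+00  3.53400e-01
  1.20000e-02 -1.82000e-02 -7.44657e+01  1.57700e-01  1.57917e+01
  6.43000e-01  9.80000e-02  1.20000e-01]
Mz [0.009 0.016] tq6 [-0.019 -0.017] sd [0.053 0.179 0.895 0.009 0.004 0.003]
```

Call:
send_rows:
  rows: [0, 0, 0.5, 0, 0, 0, 1, 0, 0, 1, 0, 0, 0, 1, 0, 0, 1, 0, 0, 0, 1, 0, 0, 1, 0, 0, 0, 1]

```text
time_s: 16.15
ee_pos: [0.643, 0.098, 0.12]
tool_rot: [[0.251, -0.968, 0.001], [-0.968, -0.251, 0.001], [-0.001, -0.001, -1.0]]
wrist_force: [-1.1, 4.9, 0.2]
finger_gap: 0.156
finger_force: 27.5
```

```bash
python3 av.py 2
```

```text
[-2.52100e-01  5.67740e+00 -5.20000e-03  1.82510e+00  3.52400e-01
  3.00000e-03 -1.83000e-02 -7.54645e+01  1.55900e-01  1.62250e+01
  6.43000e-01  9.80000e-02  1.20000e-01]
Mz [0.004 0.002] tq6 [-0.019 -0.017] sd [0.014 0.435 0.261 0.046 0.001 0.001]
```

Run:
```python
from h import *
im,_=shot('scene','s2');im=im[:,:,::-1]
cv2.imwrite('pics/c4.png',cv2.resize(im[220:330,280:410],(700,592),interpolation=cv2.INTER_CUBIC))
```

View pics/c4.png

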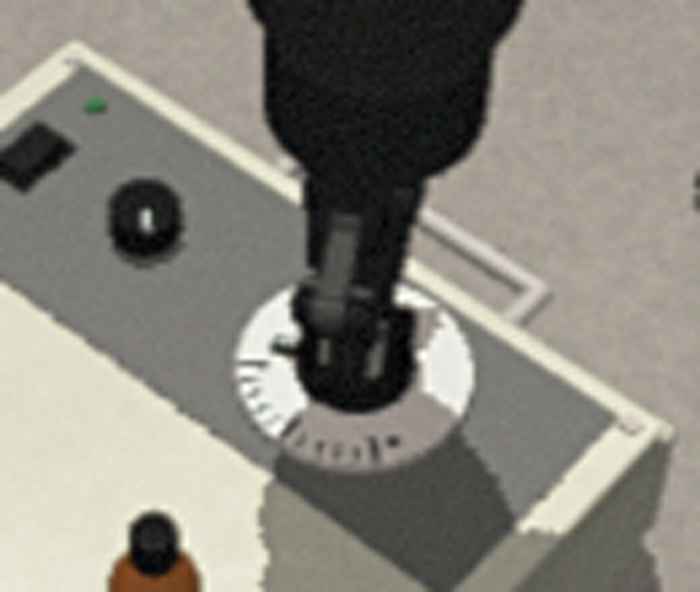

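The nose points just past the 10 mark (nose at (285,345), mark at (250,363)), so the knob is turning with the tool. I'll keep creeping.

Call:
send_rows:
  rows: [0, 0, 0.5, 0, 0, 0, 1, 0, 0, 1, 0, 0, 0, 1, 0, 0, 1, 0, 0, 0, 1, 0, 0, 1, 0, 0, 0, 1]

```text
time_s: 16.63
ee_pos: [0.643, 0.098, 0.12]
tool_rot: [[0.234, -0.972, 0.001], [-0.972, -0.234, 0.001], [-0.001, -0.001, -1.0]]
wrist_force: [-1.0, 5.2, -0.4]
finger_gap: 0.157
finger_force: 27.5
```

```bash
python3 av.py 3
```

```text
[-2.69400e-01  5.46210e+00 -2.55100e-01  1.80060e+00  3.63700e-01
  3.37000e-02 -1.81000e-02 -7.64650e+01  1.56800e-01  1.67333e+01
  6.43000e-01  9.80000e-02  1.20000e-01]
Mz [0.032 0.014 0.055] tq6 [-0.02  -0.018 -0.017] sd [0.196 0.391 0.581 0.036 0.023 0.017]
```

Call:
send_rows:
  rows: [0, 0, 0.5, 0, 0, 0, 1, 0, 0, 1, 0, 0, 0, 1, 0, 0, 1, 0, 0, 0, 1, 0, 0, 1, 0, 0, 0, 1]

```text
time_s: 17.12
ee_pos: [0.643, 0.098, 0.12]
tool_rot: [[0.217, -0.976, 0.001], [-0.976, -0.217, 0.001], [-0.001, -0.001, -1.0]]
wrist_force: [-0.5, 5.4, 0.2]
finger_gap: 0.154
finger_force: 27.5
```

```bash
python3 av.py 3
```

```text
[-8.32000e-01  5.46700e+00  4.81600e-01  1.78970e+00  2.91800e-01
  2.32000e-02 -1.83000e-02 -7.74639e+01  1.56000e-01  1.72167e+01
  6.43000e-01  9.80000e-02  1.20000e-01]
Mz [0.01  0.015 0.045] tq6 [-0.02  -0.018 -0.017] sd [0.224 0.379 0.255 0.019 0.007 0.015]
```

Call:
send_rows:
  rows: [0, 0, 0.5, 0, 0, 0, 1, 0, 0, 1, 0, 0, 0, 1, 0, 0, 1, 0, 0, 0, 1, 0, 0, 1, 0, 0, 0, 1]

```text
time_s: 17.6
ee_pos: [0.643, 0.098, 0.12]
tool_rot: [[0.2, -0.98, 0.001], [-0.98, -0.2, 0.001], [-0.001, -0.001, -1.0]]
wrist_force: [0.0, 5.8, 0.6]
finger_gap: 0.153
finger_force: 27.5
```

```bash
python3 av.py 3
```

```text
[-7.67200e-01  5.69430e+00  8.72000e-02  1.80430e+00  2.97900e-01
  3.20000e-02 -1.85000e-02 -7.84642e+01  1.58600e-01  1.77000e+01
  6.43000e-01  9.80000e-02  1.20000e-01]
Mz [0.011 0.074 0.011] tq6 [-0.02  -0.018 -0.018] sd [0.719 0.429 0.158 0.015 0.018 0.03 ]
```

Call:
send_rows:
  rows: [0, 0, 0.5, 0, 0, 0, 1, 0, 0, 1, 0, 0, 0, 1, 0, 0, 1, 0, 0, 0, 1, 0, 0, 1, 0, 0, 0, 1]

```text
time_s: 18.08
ee_pos: [0.643, 0.098, 0.12]
tool_rot: [[0.183, -0.983, 0.001], [-0.983, -0.183, 0.001], [-0.001, -0.001, -1.0]]
wrist_force: [-1.2, 5.8, 0.7]
finger_gap: 0.159
finger_force: 27.5
```

```bash
python3 av.py 3
```

```text
[-5.77400e-01  5.73540e+00  5.78900e-01  1.79440e+00  2.98100e-01
 -2.08000e-02 -1.87000e-02 -7.94638e+01  1.58900e-01  1.81833e+01
  6.43000e-01  9.80000e-02  1.20000e-01]
Mz [-0.001 -0.035 -0.027] tq6 [-0.02  -0.018 -0.018] sd [0.422 0.08  0.791 0.033 0.024 0.014]
```

Call:
send_rows:
  rows: [0, 0, 0.5, 0, 0, 0, 1, 0, 0, 1, 0, 0, 0, 1, 0, 0, 1, 0, 0, 0, 1, 0, 0, 1, 0, 0, 0, 1]

```text
time_s: 18.57
ee_pos: [0.643, 0.098, 0.12]
tool_rot: [[0.166, -0.986, 0.001], [-0.986, -0.166, 0.001], [-0.001, -0.001, -1.0]]
wrist_force: [0.7, 6.4, 0.1]
finger_gap: 0.159
finger_force: 27.5
```

```bash
python3 av.py 3
```

```text
[-3.88400e-01  5.70580e+00  4.67000e-02  1.81060e+00  2.52300e-01
  3.27000e-02 -1.88000e-02 -8.04650e+01  1.56900e-01  1.86667e+01
  6.43000e-01  9.80000e-02  1.20000e-01]
Mz [0.049 0.002 0.046] tq6 [-0.02  -0.018 -0.018] sd [0.283 0.532 0.265 0.021 0.004 0.022]
```

Call:
send_rows:
  rows: [0, 0, 0.5, 0, 0, 0, 1, 0, 0, 1, 0, 0, 0, 1, 0, 0, 1, 0, 0, 0, 1, 0, 0, 1, 0, 0, 0, 1]

```text
time_s: 19.05
ee_pos: [0.643, 0.098, 0.12]
tool_rot: [[0.148, -0.989, 0.001], [-0.989, -0.148, 0.001], [-0.001, -0.001, -1.0]]
wrist_force: [-0.3, 4.4, -0.2]
finger_gap: 0.158
finger_force: 27.5
```

```bash
python3 av.py 3
```

```text
[-3.66500e-01  5.59590e+00 -4.30000e-02  1.80400e+00  2.34600e-01
 -1.32000e-02 -1.90000e-02 -8.14653e+01  1.58300e-01  1.91500e+01
  6.43100e-01  9.80000e-02  1.20000e-01]
Mz [ 0.021 -0.01  -0.05 ] tq6 [-0.02  -0.018 -0.018] sd [0.463 0.249 0.553 0.004 0.02  0.029]
```

Call:
send_rows:
  rows: [0, 0, 0.5, 0, 0, 0, 1, 0, 0, 1, 0, 0, 0, 1, 0, 0, 1, 0, 0, 0, 1, 0, 0, 1, 0, 0, 0, 1]

```text
time_s: 19.53
ee_pos: [0.643, 0.098, 0.12]
tool_rot: [[0.131, -0.991, 0.001], [-0.991, -0.131, 0.001], [-0.001, -0.001, -1.0]]
wrist_force: [-0.4, 6.0, -0.5]
finger_gap: 0.156
finger_force: 27.5
```

```bash
python3 av.py 3
```

```text
[-9.02000e-02  5.28300e+00  2.02400e-01  1.81700e+00  2.13400e-01
  2.82000e-02 -1.92000e-02 -8.24668e+01  1.56900e-01  1.96333e+01
  6.43100e-01  9.80000e-02  1.20000e-01]
Mz [0.011 0.055 0.019] tq6 [-0.021 -0.019 -0.018] sd [0.506 0.079 0.565 0.017 0.009 0.019]
```

Call:
send_rows:
  rows: [0, 0, 0.5, 0, 0, 0, 1, 0, 0, 1, 0, 0, 0, 1, 0, 0, 1, 0, 0, 0, 1, 0, 0, 1, 0, 0, 0, 1]

```text
time_s: 20.02
ee_pos: [0.6431, 0.098, 0.12]
tool_rot: [[0.114, -0.994, 0.001], [-0.994, -0.114, 0.001], [-0.001, -0.001, -1.0]]
wrist_force: [0.6, 5.3, -1.2]
finger_gap: 0.152
finger_force: 27.5
```

```bash
python3 av.py 3
```

```text
[-2.84900e-01  5.65400e+00  3.02600e-01  1.78780e+00  2.07000e-01
  2.19000e-02 -1.94000e-02 -8.34637e+01  1.57800e-01  2.01167e+01
  6.43100e-01  9.80000e-02  1.20000e-01]
Mz [ 0.046 -0.001  0.021] tq6 [-0.021 -0.019 -0.019] sd [0.286 0.097 0.359 0.052 0.032 0.019]
```

Call:
send_rows:
  rows: [0, 0, 0.5, 0, 0, 0, 1, 0, 0, 1, 0, 0, 0, 1, 0, 0, 1, 0, 0, 0, 1, 0, 0, 1, 0, 0, 0, 1]

```text
time_s: 20.5
ee_pos: [0.6431, 0.098, 0.12]
tool_rot: [[0.096, -0.995, 0.001], [-0.995, -0.096, 0.001], [-0.001, -0.001, -1.0]]
wrist_force: [0.4, 5.0, 0.1]
finger_gap: 0.159
finger_force: 27.5
```

```bash
python3 av.py 3
```

```text
[ 9.01000e-02  5.45110e+00  4.15100e-01  1.79230e+00  2.15500e-01
  3.87000e-02 -1.95000e-02 -8.44653e+01  1.58000e-01  2.06000e+01
  6.43100e-01  9.80000e-02  1.20000e-01]
Mz [0.056 0.036 0.024] tq6 [-0.021 -0.019 -0.019] sd [0.397 0.261 0.46  0.03  0.007 0.013]
```

Call:
send_rows:
  rows: [0, 0, 0.5, 0, 0, 0, 1, 0, 0, 1, 0, 0, 0, 1, 0, 0, 1, 0, 0, 0, 1, 0, 0, 1, 0, 0, 0, 1]

```text
time_s: 20.98
ee_pos: [0.6431, 0.098, 0.12]
tool_rot: [[0.079, -0.997, 0.001], [-0.997, -0.079, 0.001], [-0.001, -0.001, -1.0]]
wrist_force: [0.2, 5.5, -1.1]
finger_gap: 0.151
finger_force: 27.5
```

```bash
python3 av.py 3
```

```text
[-3.31400e-01  5.94480e+00 -1.69100e-01  1.77760e+00  1.58100e-01
  2.86000e-02 -1.97000e-02 -8.54661e+01  1.56200e-01  2.10833e+01
  6.43100e-01  9.80000e-02  1.20000e-01]
Mz [ 0.012  0.079 -0.005] tq6 [-0.021 -0.019 -0.019] sd [0.514 0.314 0.108 0.032 0.021 0.036]
```

Call:
send_rows:
  rows: [0, 0, 0.5, 0, 0, 0, 1, 0, 0, 1, 0, 0, 0, 1, 0, 0, 1, 0, 0, 0, 1, 0, 0, 1, 0, 0, 0, 1]

```text
time_s: 21.47
ee_pos: [0.6431, 0.098, 0.12]
tool_rot: [[0.062, -0.998, 0.001], [-0.998, -0.062, 0.001], [-0.001, -0.001, -1.0]]
wrist_force: [-0.2, 5.5, 0.6]
finger_gap: 0.156
finger_force: 27.5
```

```bash
python3 av.py 3
```

```text
[ 1.41900e-01  5.46210e+00  3.37000e-02  1.80880e+00  1.16400e-01
  1.44000e-02 -1.99000e-02 -8.64642e+01  1.57100e-01  2.15667e+01
  6.43100e-01  9.80000e-02  1.20100e-01]
Mz [ 0.009 -0.007  0.042] tq6 [-0.021 -0.019 -0.019] sd [0.531 0.479 0.755 0.025 0.009 0.02 ]
```

Call:
send_rows:
  rows: [0, 0, 0.5, 0, 0, 0, 1, 0, 0, 1, 0, 0, 0, 1, 0, 0, 1, 0, 0, 0, 1, 0, 0, 1, 0, 0, 0, 1]

```text
time_s: 21.95
ee_pos: [0.6431, 0.098, 0.12]
tool_rot: [[0.044, -0.999, 0.001], [-0.999, -0.044, 0.001], [-0.001, -0.001, -1.0]]
wrist_force: [0.4, 5.5, 0.0]
finger_gap: 0.155
finger_force: 27.5
```

```bash
python3 av.py 3
```

```text
[ 1.94300e-01  5.95750e+00 -5.27600e-01  1.76100e+00  1.40500e-01
  1.28000e-02 -2.18000e-02 -8.74645e+01  1.57000e-01  2.20500e+01
  6.43100e-01  9.80000e-02  1.20000e-01]
Mz [ 0.004 -0.009  0.044] tq6 [-0.023 -0.021 -0.021] sd [0.631 0.38  0.368 0.019 0.013 0.023]
```

Call:
send_rows:
  rows: [0, 0, 0.5, 0, 0, 0, 1, 0, 0, 1, 0, 0, 0, 1, 0, 0, 1, 0, 0, 0, 1, 0, 0, 1, 0, 0, 0, 1]

```text
time_s: 22.43
ee_pos: [0.6431, 0.098, 0.12]
tool_rot: [[0.027, -1.0, 0.001], [-1.0, -0.027, 0.002], [-0.001, -0.001, -1.0]]
wrist_force: [1.1, 5.2, -0.2]
finger_gap: 0.156
finger_force: 27.5
```

```bash
python3 av.py 5
```

```text
[ 8.67000e-02  5.09290e+00 -3.43800e-01  1.80890e+00  1.02000e-01
  5.35000e-02 -4.81000e-02 -8.84621e+01  1.55200e-01  2.25833e+01
  6.43100e-01  9.80000e-02  1.20000e-01]
Mz [0.021 0.068 0.064 0.071 0.043] tq6 [-0.05  -0.048 -0.048 -0.048 -0.048] sd [0.473 0.323 0.472 0.022 0.019 0.019]
```

Call:
send_rows:
  rows: [0, 0, 0.4, 0, 0, 0, 1, 0, 0, 0.7, 0, 0, 0, 1, 0, 0, 0.7, 0, 0, 0, 1, 0, 0, 0.7, 0, 0, 0, 1]

```text
time_s: 23.02
ee_pos: [0.6431, 0.098, 0.12]
tool_rot: [[0.015, -1.0, 0.001], [-1.0, -0.015, 0.001], [-0.001, -0.001, -1.0]]
wrist_force: [0.1, 5.3, -0.1]
finger_gap: 0.158
finger_force: 27.5
```

```bash
python3 av.py 6
```

```text
[ 6.72000e-02  5.46600e+00 -4.60400e-01  1.83120e+00  1.01300e-01
  8.67000e-02 -9.47000e-02 -8.91573e+01  1.57500e-01  2.31917e+01
  6.43100e-01  9.80000e-02  1.20000e-01]
Mz [0.103 0.046 0.087 0.11  0.121 0.054] tq6 [-0.096 -0.094 -0.094 -0.094 -0.094 -0.094] sd [0.292 0.261 0.231 0.039 0.016 0.028]
```

The stop is felt: joint-6 torque is up 0.075 N m over baseline, which puts the stop torque between about 0.075 and 0.15. Now back to 7 minutes, at tool yaw about −31.5°.

Call:
send_rows:
  rows: [0, 0, -6, 0, 0, 0, 1, 0, 0, -12, 0, 0, 0, 1, 0, 0, -18, 0, 0, 0, 1, 0, 0, -24, 0, 0, 0, 1, 0, 0, -30, 0, 0, 0, 1]

```text
time_s: 23.73
ee_pos: [0.6428, 0.0978, 0.12]
tool_rot: [[0.517, -0.856, 0.0], [-0.856, -0.517, 0.001], [-0.001, -0.001, -1.0]]
wrist_force: [-2.0, 5.0, 0.6]
finger_gap: 0.155
finger_force: 27.6
```

Call:
send_rows:
  rows: [0, 0, -6, 0, 0, 0, 1, 0, 0, -12, 0, 0, 0, 1, 0, 0, -18, 0, 0, 0, 1, 0, 0, -24, 0, 0, 0, 1, 0, 0, -27.7, 0, 0, 0, 1]

```text
time_s: 24.15
ee_pos: [0.6425, 0.0976, 0.12]
tool_rot: [[0.856, -0.518, -0.001], [-0.518, -0.856, 0.001], [-0.001, -0.0, -1.0]]
wrist_force: [-3.3, 4.8, 0.1]
finger_gap: 0.155
finger_force: 27.7
```

Call:
send_rows:
  rows: [0, 0, 0, 0, 0, 0, 1, 0, 0, 0, 0, 0, 0, 1]

```text
time_s: 24.32
ee_pos: [0.6425, 0.0976, 0.12]
tool_rot: [[0.853, -0.522, -0.0], [-0.522, -0.853, 0.001], [-0.001, -0.0, -1.0]]
wrist_force: [-2.6, 5.0, 0.2]
finger_gap: 0.153
finger_force: 27.6
```

```bash
python3 av.py 2
```

```text
[ -2.8901   4.4921   1.4827   1.4125   0.9648   0.1248  -0.0716 -31.4635
   0.1578  24.3917   0.6425   0.0976   0.12  ]
Mz [0.117 0.133] tq6 [-0.059 -0.084] sd [0.005 0.451 0.282 0.013 0.037 0.008]
```

Call:
send_rows:
  rows: [0, 0, 0, -0.08, -0.04, 0, 1, 0, 0, 0, -0.08, -0.04, 0, 2, 0, 0, 0, -0.08, -0.04, 0, 3, 0, 0, 0, -0.08, -0.04, 0, 4, 0, 0, 0, -0.08, -0.04, 0, 4]

```text
time_s: 24.83
ee_pos: [0.6425, 0.0975, 0.1198]
tool_rot: [[0.852, -0.523, 0.0], [-0.523, -0.852, -0.0], [0.0, 0.0, -1.0]]
wrist_force: [0.3, 1.0, 0.3]
finger_gap: 0.466
finger_force: 0.0
```

Call:
send_rows:
  rows: [0, 0, 0, 0, 0, -2, 4, 0, 0, 0, 0, 0, -5, 4, 0, 0, 0, 0, 0, -8, 4, 0, 0, 0, -2, 0, -11, 4, 0, 0, 0, -5, 0, -14, 4]

```text
time_s: 25.25
ee_pos: [0.6005, 0.1226, 0.2595]
tool_rot: [[0.851, -0.525, -0.001], [-0.525, -0.851, -0.001], [-0.0, 0.002, -1.0]]
wrist_force: [0.5, 1.8, -0.4]
finger_gap: 0.471
finger_force: 0.0
```

Call:
send_rows:
  rows: [0, 0, 0, -3.5, -1, 0, 4, 0, 0, 0, -7, -2, 0, 4, 0, 0, 0, -10, -3, 0, 4, 0, 0, 0, -13, -4, 0, 4, 0, 0, 0, -15, -4, 0, 4]

```text
time_s: 25.67
ee_pos: [0.4918, 0.2382, 0.259]
tool_rot: [[0.853, -0.521, -0.0], [-0.521, -0.853, 0.001], [-0.0, -0.0, -1.0]]
wrist_force: [0.7, 0.4, -0.4]
finger_gap: 0.471
finger_force: 0.0
```

Run:
```python
from h import *
im,d=shot('top','top2');im=im[:,:,::-1];shot('scene','s3')
cv2.imwrite('pics/c5.png',cv2.resize(im[165:265,215:345],(780,600),interpolation=cv2.INTER_CUBIC))
b=cv2.imread('pics/s3.png');cv2.imwrite('pics/c6.png',cv2.resize(b[220:330,280:410],(700,592),interpolation=cv2.INTER_CUBIC))
P=cloud('top',d);g=(P[...,2]>.128)&(P[...,2]<.15)&(np.hypot(P[...,0]-.643,P[...,1]-.096)<.03)
q=P[g][:,:2];mu=q.mean(0);w,V=np.linalg.eigh(np.cov((q-mu).T));print(mu,np.degrees(np.arctan(V[1,1]/V[0,1])),g.sum())
```

```text
[0.64350395 0.09408282] -31.15788335397193 125
```

View pics/c5.png

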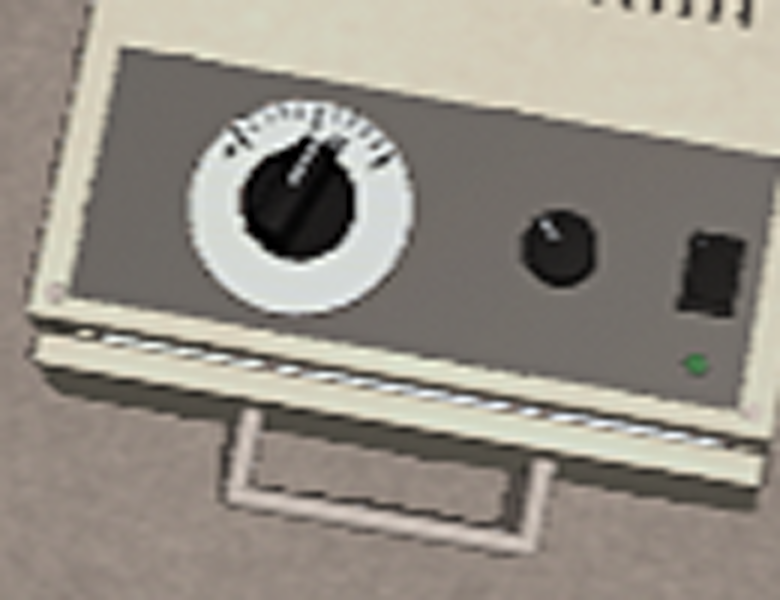

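View pics/c6.png

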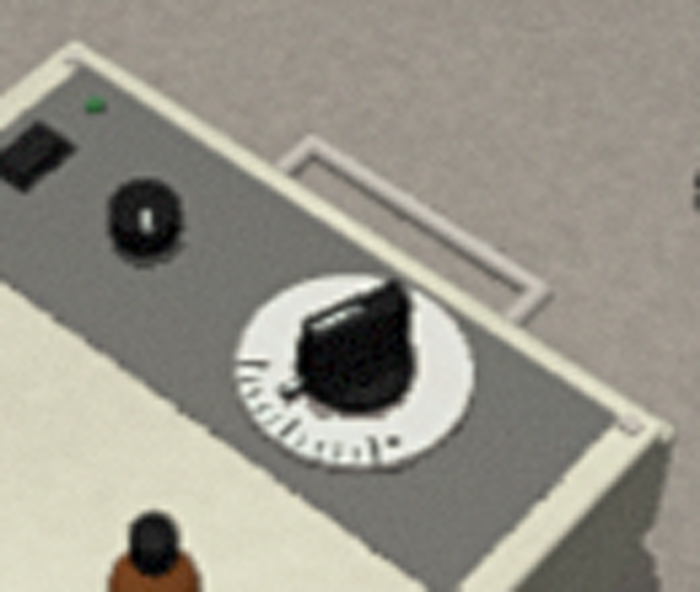

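Both views agree: the bar stands at −31.2° (about 7.0 min), the nose is two marks past 5, and the tray is shut with the gripper clear.

```bash
python3 -c "
from station import ctrl
print(ctrl.close_job())"
```

```text
the job is handed in; nothing more can be done
None
```

I pushed the tray home, wound the timer until I felt its end stop, turned it back to about 7.0 minutes by the last pictures, and let go; the job is handed in, but the hand-in returned no verdict.

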